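# Hold a humidity probe in the headspace of a sample

### The arm

A 6-joint arm with a two-finger parallel gripper is mounted at the origin on a cart in front of the work surface, level with it; the furniture and walls round the work are solid. World frame = base frame: x ahead of the robot, y to its left, z up, the work surface at z = 0. Lengths are in mm, angles in degrees, forces in N, time in s.
With the tool pointing down it reaches from about 250 to 775 mm from the base axis. Payload 4 kg.
Tool frame: the origin (TCP) lies at the very end of the fingers, on their centre line; the grasp point (between the pads) lies 19 mm behind it; z points along the fingers, y is the line along which they close (so a half turn about z gives the same grasp; the last joint's range is limited). The gripper opens to 85 mm and grips with 20 to 120 N. Pads are 22 mm wide; open, the fingers measure 114 mm over their backs; the gripper's body (76 mm by 85 mm) begins 54 mm behind the grasp point. The pads swing forward as they close: fully open they stand 13 mm farther back than shut.
Start: joints at [59.238, 4.996, 78.535, -0, 96.463, -5.907], TCP at [231.188, 499.069, 231.341] pointing down, gripper open.
Joint ranges: [-177.83, 177.83], [-43.37, 116.18], [15.69, 146.23], [-61.86, 241.86], [9.47, 152.12], [-147.06, 147.06]. Speed limits (degrees/s): [159.86, 159.86, 180, 180, 180, 180].

### API

Orientations are given as [roll, pitch, yaw] about the fixed x, y, z axes, in that order (R = Rz(yaw) Ry(pitch) Rx(roll)).
In Python, from station import robot, viewer gives the robot as it stands. The module is installed in compiled form; this text tells all that it offers.
- The arm moves only by the tool drive_tool, never from a script. Its argument "rows" is a list of rows, each an object with "hand": the closure, from 0 (fully open) to 1 (shut); "translation": the shift along the world's x, y, z in cm, a list of three; "angular": the turn, a rotation vector about the world's x, y, z in rad, a list of three. In form: [{"hand": hand, "translation": [tx, ty, tz], "angular": [rx, ry, rz]}, ...]. A call has 1 to 20 rows; each row shifts and turns the commanded pose from where the row before left it; what a row does not reach is not made up. A row lasts 1/12 s, in which the tool goes at most 41.7 mm and 7.16 degrees, less where a joint would pass 70% of its speed; a pose out of reach is approached as far as the arm can. A call with a gripper value outside its range is refused whole. The fingers move at their own pace and stop on an object; "squeeze" is the grip in N (left out, the last holds). Time passes only in rows, so rows that do not move let the fingers close. It gives the time, the measured TCP pose, the force, the opening and the grip force at its end, in the units of the state.
- robot.observe(): the state, without advancing time (a new reading comes with each control period).
- viewer.get_image(name): name is "scene" or "top" or "wrist"; returns the picture (420x560x3 uint8, blue, green, red); there is no depth.
- viewer.camera_params(name): a dict with "fx", "fy", "cx", "cy" (pixels), "rvec" (rotation vector, rad) and "tvec" (3), from world to camera coordinates, as OpenCV has them. Camera axes: x right, y down, z forward; pixel columns grow to the right and rows downward; lengths in mm; the calibration is good to about 2 mm. A picture is of the moment at which its call begins: read the wrist's pose just before it. camera_params takes no time and is no camera call; for the wrist camera it gives the pose at the moment of the call.
- robot.job_done(): hands the job in; it is judged then, once.
The state is a dict: "time": time; "joint_pos": joint angles; "qd": joint speeds; "joint_torque": joint torques, N m; "eef_pos": TCP position; "orientation": TCP orientation; "ft_force": force on the tool from outside, world axes, zero at the start; "moment": the same for the moment, N m; "grip_width": finger opening in mm; "finger_force": force on a finger pad.
Only numpy, scipy, OpenCV 4.12 (cv2) and the standard library are available. Lean on these libraries where they do the work, as an engineer would, in place of code of your own. Each camera call takes 0.05 s, during which the arm holds its last target. There are 200 camera calls.

### The job

Push the open sample drawer of the clear-walled chamber home until its catch clicks in, so that the beaker stands under the guide bushing in the roof. Then take the slim steel-stemmed probe (not the thick glass electrode) out of the rack and lower its stem through the bushing without letting the probe touch the bushing, the chamber, the beaker or the rubber bung in it. Finish holding the probe still, upright and centred in the bore, with its tip about midway between the beaker's rim and the top of the bung, and leave everything else where it is.

Things in the scene. Friction and masses are not known exactly. Their poses are not given: they have to be found in the camera images.
- station: fixed clear-walled chamber, 124 (its x) x 136 mm on plan. Origin: centre of its underside on the worktop; x points from its open front to its back, z up. White roof 105 mm high; the steel guide bushing on it (37 mm wide) rises to 120 mm, on a flange 60 mm wide. The bore, on the origin's vertical axis, runs straight down through bushing and roof: 18 mm wide, 23 mm long
- guide_mouth (a point): centre of the bushing's upper mouth, on the bore's axis, 120 mm above the worktop. With the drawer home the beaker stands on this axis: its rim is 33 mm below this point, its inside over 30 mm wide, and the top of the grey rubber bung in it (35 mm wide) is 73 mm below this point
- drawer (a joint): sample drawer at the chamber's front; value: m it stands open, 0 = home in its catch against a firm stop, at most 0.08. It slides home along the station's +x. Friction about 1 N; about 9 mm before home it meets a sprung roller catch that takes about 6 N to pass; in the last 3 mm the catch draws it in and keeps it home
- drawer_bar (a point): middle of the drawer's steel pull bar, 60 mm above the worktop; bar 11 mm thick, 90 mm long along the station's y, 35 mm in front of the drawer's white front (134 mm wide, 14 to 94 mm high). It moves with the drawer; with the drawer home it lies 104 mm in front (station's -x) of the station's origin
- rack: fixed white probe rack, base 80 x 176 mm, origin at the centre of its underside. Its top plate (56 x 176 mm, 8 mm thick, upper face 108 mm above the worktop) has three 22 mm holes along its own y at -50, 0 and +50 mm. Probe and electrode stand in the two end holes, in either order
- probe: the probe, about 70 g: steel stem 6 mm in diameter, its tip 90 mm below the origin; conical ferrule 18 mm wide reaching 16 mm below the origin; flange 32 mm wide from 0 to 4 mm; round dark grey handle 22 mm in diameter from 4 to 54 mm; black cap to 58 mm. Origin on the axis at the flange's underside, which rests on the rack's plate at the start; z points up along the handle
- probe_grip (a point): on the probe's axis, in the middle of the handle, 32 mm above its origin: a good place to grip
- probe_tip (a point): the lower end of the probe's stem, 90 mm below the probe's origin
- electrode: a different instrument that stays in the rack: black head with a short steel connector (44 mm high above the rack), flange 33 mm across, glass stem 12 mm in diameter. Origin on its axis at the underside of the flange, on the rack's plate
- timer: bystander: white timer lying flat, 58 x 94 x 23 mm; origin at the centre of its underside
- marker: bystander: black and white marker pen lying flat, 131 mm long; origin at the centre of its underside
- tweezers: bystander: steel tweezers lying flat, 129 mm long; origin at the centre of their underside
- vial_a: bystander: standing screw-cap vial, 29 mm wide, 61 mm high; origin at the centre of its underside
- vial_b: bystander: another standing screw-cap vial of the same size; origin at the centre of its underside
- dish: bystander: clear petri dish, 66 mm wide, 12 mm high; origin at the centre of its underside
Things that resemble listed ones, but are neither listed nor needed, are in the scene too. Leave any yellow look-alike of the probe alone.

How it is judged (in metres and radians):
On the way, in this order (a step that is already met when the one before it is completed fails the run):
1. the drawer sits home in its catch, with the probe still in the rack (value of joint drawer below 0.002 m and z of probe in the frame of rack below 0.118 m), for 0.2 s.
2. the probe is lifted out of the rack (height (world z) of probe_tip above 0.115 m), for 0.1 s.
3. the stem enters the bushing from above (horizontal distance between probe_tip and guide_mouth below 0.006 m and z of probe_tip in the frame of guide_mouth between -0.03 and -0.003 m), for 0.05 s.
At the end, for the whole second after the job is handed in: The drawer is home (within 2 mm); the gripper holds the probe still (under 10 mm/s) and upright (within 0.06 rad), its tip within 3.5 mm of the bore's axis and 40 to 67 mm below the bushing's mouth (inside the beaker, above the bung), touching nothing but the fingers (value of joint drawer below 0.002 m and horizontal distance between probe_tip and guide_mouth below 0.0035 m and angle between probe's own z axis and vertical below 0.06 rad and z of probe_tip in the frame of guide_mouth between -0.067 and -0.04 m and contact force between probe and the fingers above 2 N and contact force between probe and station below 0.1 N and linear speed of probe below 0.01 m/s); the arm keeps its last pose, push and grip.
It fails at once if the probe touches the bushing, the chamber, the drawer, the beaker or the bung (contact force between probe and station above 0.3 N).
It fails at once if the electrode is lifted or knocked (distance of electrode from where it was at the start of the episode above 0.015 m).
It fails at once if a bystander is pushed away (distance of any of timer, marker, tweezers, vial_a, vial_b, dish from where it was at the start of the episode above 0.02 m).
It also fails if it takes over 58 s, if anything falls off the work surface, if the arm or the gripper's body presses on something with over 40 N, if the wrist force passes 120 N, or if a joint passes its speed limit or range.

## Working session

There is one attempt and no reset: what is moved stays moved. The work goes in short steps, Python scripts to look and compute and a tool call to move; the robot and the scene stay as the last step left them, time stands still between calls to the robot, and variables do not carry over. Pictures are saved under pics/ and viewed, at most 10 in all, crops included, and the job is handed in when it is done.

Besides the shell and the picture viewer there is one more tool, called after "Emit:" as name([rows], argument=value, ...), one row to a line, values as JSON. drive_tool: Moves the arm, as the interface text tells. Its arguments: {"type":"object","properties":{"rows":{"type":"array","items":{"type":"object","properties":{"hand":{"type":"number"},"translation":{"type":"array","items":{"type":"number"}},"angular":{"type":"array","items":{"type":"number"}}}}},"squeeze":{"type":"number"}},"required":["rows"]}

```bash
mkdir -p pics; cat > h.py <<'E'
import numpy as np,cv2
from station import robot,viewer
def cam(n):
    p=viewer.camera_params(n);R=cv2.Rodrigues(np.array(p['rvec'],float))[0];t=np.array(p['tvec'],float).ravel()
    K=np.array([[p['fx'],0,p['cx']],[0,p['fy'],p['cy']],[0,0,1]]);return K,R,t
def ray(c,uv):
    K,R,t=c;d=R.T@np.linalg.inv(K)@np.array([uv[0],uv[1],1.]);return -R.T@t,d/np.linalg.norm(d)
def onz(c,uv,z):
    o,d=ray(c,uv);return o+d*(z-o[2])/d[2]
def proj(c,P):
    K,R,t=c;q=K@(R@np.array(P,float)+t);return q[:2]/q[2]
E
python3 - <<'E'
from h import *
for n in('scene','top'):
    im=viewer.get_image(n);cv2.imwrite(f'pics/{n}0.png',im);c=cam(n);print(n,-c[1].T@c[2],c[0][0,0])
s=robot.observe();print(s['time'],s['eef_pos'],s['orientation'],s['grip_width'])
E
```

```text
scene [  57.9908542  -798.05475249  744.96993488] 453.96580256122024
top [ 375.71034421   72.51450077 1306.67674298] 500.7842000112877
0.1 [230.95396491 498.66554432 230.26311276] [-1.79885707e+02 -1.04808850e-02  1.55145704e+02] 85.13535547155752
```

View pics/scene0.png

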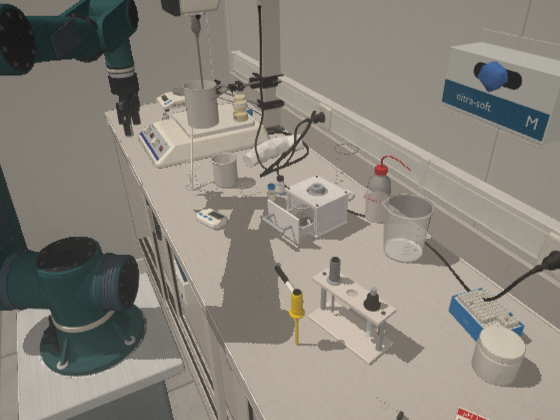

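View pics/top0.png

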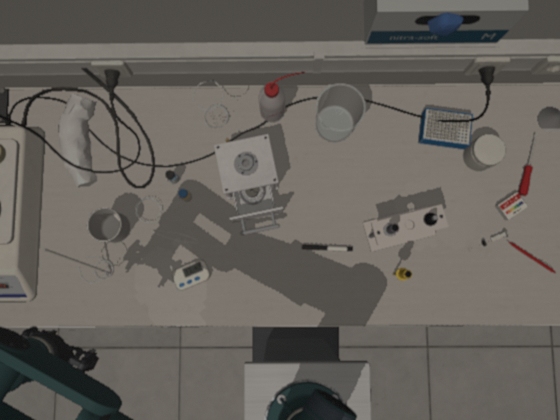

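The top view shows the station's bushing at about (246,163), with the drawer open towards the robot and its bar at about (258,228). The rack is at (405,228). There are three probe-like candidates:
- Grey handle at top (391,229) / scene (335,270).
- Black head at top (431,218) / scene (372,300), which is the electrode.
- Yellow look-alike at top (403,272).

The dark grey handle in an end hole of the rack fits the description. I'll confirm it in an enlarged crop.

```bash
python3 - <<'E'
from h import *
a=cv2.imread('pics/top0.png');b=cv2.imread('pics/scene0.png')
f=lambda i,x,y,w,h,s:cv2.resize(i[y:y+h,x:x+w],(w*s,h*s),interpolation=cv2.INTER_CUBIC)
m=np.zeros((600,800,3),np.uint8)
m[:300,:400]=f(a,355,190,100,75,4);m[:300,400:]=f(b,300,250,100,75,4)
m[300:,:400]=f(a,200,130,80,60,5)[:300];m[300:,400:]=f(a,210,185,80,60,5)
cv2.imwrite('pics/crop1.png',m)
E
```

```text
(no output)
```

View pics/crop1.png

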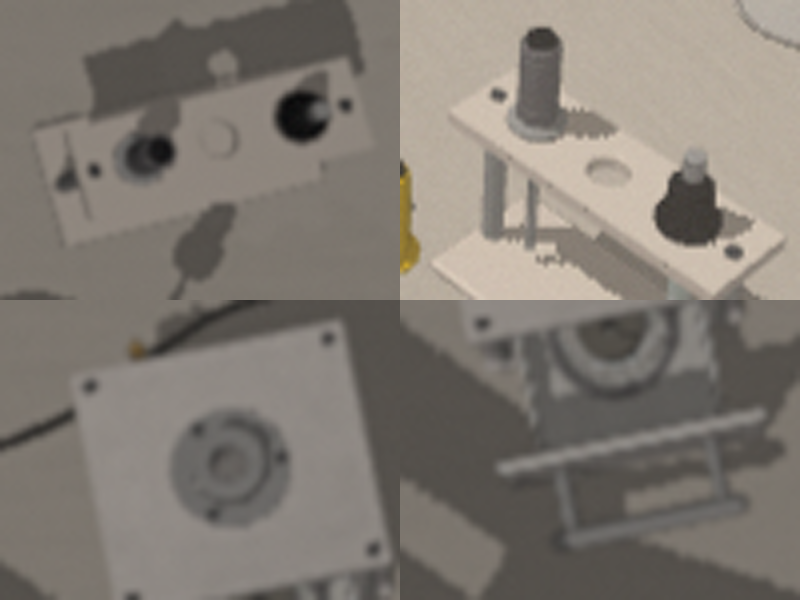

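The crop confirms it. The grey-handled probe with a thin stem is in the rack's left hole, cap at top (394.6,227.6), and the black-headed electrode is in the right hole. The bore is at top (245.2,162.2) and the bar ends are at (243.6,232.6) and (278,225.2).

```bash
python3 - <<'E'
from h import *
c=cam('top');f=lambda U,V,x0,y0,s:np.array([x0+(U+.5)/s-.5,y0+(V+.5)/s-.5])
def show(n,uv,z): p=onz(c,uv,z);print(n,p.round(1));return p
sc=[show('screw',f(u,v-300,200,130,5),105) for u,v in((90,386),(327,338),(375,549),(132,598))]
print('mean',np.mean(sc,0)); 
d=sc[0]+sc[1]-sc[2]-sc[3];print('yaw',np.degrees(np.arctan2(d[1],d[0])))
d=sc[0]-sc[1]+sc[3]-sc[2];print('yaw2',np.degrees(np.arctan2(d[1],d[0]))-90)
show('bore',f(228,163,200,130,5),120)
b=[show('bar',f(u-400,v-300,210,185,5),64) for u,v in((566,540),(744,503))];print('barmid',(b[0]+b[1])/2, np.linalg.norm(b[0]-b[1]))
show('cap',f(161,152,355,190,4),166);show('flange',f(145,157,355,190,4),112);show('hole0',f(218,140,355,190,4),108);show('elec',f(300,117,355,190,4),112)
cs=cam('scene');
o1,d1=ray(c,f(161,152,355,190,4));o2,d2=ray(cs,f(543-400,38,300,250,4))
A=np.c_[d1,-d2];k=np.linalg.lstsq(A,o2-o1,rcond=None)[0];print('cap tri',o1+d1*k[0],o2+d2*k[1])
# others
for n,uv in dict(marker=(327,248),timer=(191,275),vialb=(184,195),viala=(173,175),yellow=(403,272)).items(): show(n,uv,20)
s=robot.observe()
w=cam('wrist');R=cv2.Rodrigues(np.radians(0*np.ones(3)))[0]
print('wrist cam',-w[1].T@w[2],'axes\n',w[1].round(3),w[0][0,0],s['eef_pos'],s['orientation'])
E
```

```text
screw [684.4 215.5 105. ]
screw [707.7  98.8 105. ]
screw [601.9  75.7 105. ]
screw [578.5 194.2 105. ]
mean [643.1226046  146.05869108 105.        ]
yaw 11.840314494861245
yaw2 11.226127684756534
bore [641.8 146.6 120. ]
bar [475.7 155.8  64. ]
bar [493.6  67.1  64. ]
barmid [484.67394262 111.44145437  64.        ] 90.50169977640628
cap [ 476.8 -197.9  166. ]
flange [ 478.6 -201.   112. ]
hole0 [ 488.9 -245.9  108. ]
elec [ 502.1 -294.2  112. ]
cap tri [ 477.17899472 -198.89709662  161.58637562] [ 478.62112577 -199.61941985  161.8853721 ]
marker [438.4 -57.2  20. ]
timer [371.6 290.8  20. ]
vialb [578.3 312.2  20. ]
viala [631.5 342.   20. ]
yellow [ 376.5 -248.9   20. ]
wrist cam [167.39137479 528.97645012 373.54198672] axes
 [[ 0.421  0.907 -0.002]
 [ 0.872 -0.404  0.277]
 [ 0.251 -0.119 -0.961]] 307.23559815557206 [230.95396491 498.66554432 230.26311276] [-1.79885707e+02 -1.04808850e-02  1.55145704e+02]
```

Emit:
drive_tool([
  {"hand": 1,"translation": [1.56,-2.82,0],"angular": [0,0,-0.067]},
  {"hand": 1,"translation": [1.56,-2.82,0],"angular": [0,0,-0.067]},
  {"hand": 1,"translation": [1.56,-2.82,0],"angular": [0,0,-0.067]},
  {"hand": 1,"translation": [1.56,-2.82,0],"angular": [0,0,-0.067]},
  {"hand": 1,"translation": [1.56,-2.82,0],"angular": [0,0,-0.067]},
  {"hand": 1,"translation": [1.56,-2.82,0],"angular": [0,0,-0.067]},
  {"hand": 1,"translation": [1.56,-2.82,0],"angular": [0,0,-0.067]},
  {"hand": 1,"translation": [1.56,-2.82,0],"angular": [0,0,-0.067]},
  {"hand": 1,"translation": [1.56,-2.82,0],"angular": [0,0,-0.067]},
  {"hand": 1,"translation": [1.56,-2.82,0],"angular": [0,0,-0.067]},
  {"hand": 1,"translation": [1.56,-2.82,0],"angular": [0,0,-0.067]},
  {"hand": 1,"translation": [1.56,-2.82,0],"angular": [0,0,-0.067]},
  {"hand": 1,"translation": [1.56,-2.82,0],"angular": [0,0,-0.067]},
  {"hand": 1,"translation": [1.56,-2.82,0],"angular": [0,0,-0.067]},
  {"hand": 1,"translation": [0,0,0],"angular": [0,0,0]},
  {"hand": 1,"translation": [0,0,0],"angular": [0,0,0]},
], squeeze=30)

```text
time: 1.43
eef_pos: [449.7, 103.0, 230.6]
orientation: [-179.9, -0.0, 101.2]
ft_force: [-0.2, 0.1, -0.1]
grip_width: 0.1
finger_force: 0.0
```

Emit:
drive_tool([
  {"hand": 1,"translation": [0,0,-3],"angular": [0,0,0]},
  {"hand": 1,"translation": [0,0,-3],"angular": [0,0,0]},
  {"hand": 1,"translation": [0,0,-3],"angular": [0,0,0]},
  {"hand": 1,"translation": [0,0,-3],"angular": [0,0,0]},
  {"hand": 1,"translation": [0,0,-3],"angular": [0,0,0]},
  {"hand": 1,"translation": [0,0,-3.2],"angular": [0,0,0]},
  {"hand": 1,"translation": [0,0,0],"angular": [0,0,0]},
  {"hand": 1,"translation": [0.98,0.2,0],"angular": [0,0,0]},
  {"hand": 1,"translation": [0.98,0.2,0],"angular": [0,0,0]},
  {"hand": 1,"translation": [0.98,0.2,0],"angular": [0,0,0]},
  {"hand": 1,"translation": [0.98,0.2,0],"angular": [0,0,0]},
  {"hand": 1,"translation": [0.98,0.2,0],"angular": [0,0,0]},
])

```text
time: 2.43
eef_pos: [501.2, 115.1, 51.5]
orientation: [179.8, -0.0, 101.4]
ft_force: [-1.8, -0.5, 3.1]
grip_width: 0.1
finger_force: 1.2
```

Emit:
drive_tool([
  {"hand": 1,"translation": [0.4,0.08,0],"angular": [0,0,0]},
  {"hand": 1,"translation": [0.4,0.08,0],"angular": [0,0,0]},
  {"hand": 1,"translation": [0.2,0.04,0],"angular": [0,0,0]},
  {"hand": 1,"translation": [0.2,0.04,0],"angular": [0,0,0]},
  {"hand": 1,"translation": [0,0,0],"angular": [0,0,0]},
])

```text
time: 2.85
eef_pos: [510.9, 116.6, 49.2]
orientation: [180.0, 0.0, 101.4]
ft_force: [-0.6, 0.2, -0.2]
grip_width: 0.0
finger_force: 0.0
```

Emit:
drive_tool([
  {"hand": 1,"translation": [0.2,0.04,0],"angular": [0,0,0]},
  {"hand": 1,"translation": [0.2,0.04,0],"angular": [0,0,0]},
  {"hand": 1,"translation": [0,0,0],"angular": [0,0,0]},
])

```text
time: 3.1
eef_pos: [514.2, 117.3, 49.1]
orientation: [-179.9, 0.0, 101.4]
ft_force: [-1.6, -1.1, 0.1]
grip_width: -0.1
finger_force: 0.7
```

Emit:
drive_tool([
  {"hand": 1,"translation": [0.2,0.04,0],"angular": [0,0,0]},
  {"hand": 1,"translation": [0.2,0.04,0],"angular": [0,0,0]},
  {"hand": 1,"translation": [0,0,0],"angular": [0,0,0]},
])

```text
time: 3.35
eef_pos: [518.2, 118.2, 49.1]
orientation: [-179.9, 0.0, 101.4]
ft_force: [-2.3, -0.7, 0.2]
grip_width: -0.1
finger_force: 1.1
```

Emit:
drive_tool([
  {"hand": 1,"translation": [0.2,0.04,0],"angular": [0,0,0]},
  {"hand": 1,"translation": [0.2,0.04,0],"angular": [0,0,0]},
  {"hand": 1,"translation": [0,0,0],"angular": [0,0,0]},
])

```text
time: 3.6
eef_pos: [522.9, 119.2, 49.3]
orientation: [180.0, -0.0, 101.4]
ft_force: [-1.6, -1.0, 1.4]
grip_width: -0.2
finger_force: 0.9
```

Emit:
drive_tool([
  {"hand": 1,"translation": [0.2,0.04,0],"angular": [0,0,0]},
  {"hand": 1,"translation": [0.2,0.04,0],"angular": [0,0,0]},
  {"hand": 1,"translation": [0,0,0],"angular": [0,0,0]},
])

```text
time: 3.85
eef_pos: [523.2, 119.2, 49.2]
orientation: [-179.5, 0.0, 101.4]
ft_force: [-11.0, -3.0, 7.7]
grip_width: 0.2
finger_force: 6.5
```

Emit:
drive_tool([
  {"hand": 1,"translation": [0.2,0.04,0],"angular": [0,0,0]},
  {"hand": 1,"translation": [0,0,0],"angular": [0,0,0]},
])

```text
time: 4.02
eef_pos: [523.4, 119.3, 49.2]
orientation: [-179.2, 0.0, 101.4]
ft_force: [-17.1, -3.5, 12.4]
grip_width: -0.2
finger_force: 9.2
```

The force rose sharply with no further travel, so the drawer is probably at its stop. I'll back off, rise and look.

Emit:
drive_tool([
  {"hand": 1,"translation": [-0.5,-0.1,0],"angular": [0,0,0]},
  {"hand": 1,"translation": [-1.5,-0.3,0],"angular": [0,0,0]},
  {"hand": 1,"translation": [-1.5,-0.3,0],"angular": [0,0,0]},
  {"hand": 1,"translation": [0,0,3.5],"angular": [0,0,0]},
  {"hand": 1,"translation": [0,0,4],"angular": [0,0,0]},
  {"hand": 1,"translation": [0,0,4],"angular": [0,0,0]},
  {"hand": 1,"translation": [0,0,4],"angular": [0,0,0]},
  {"hand": 1,"translation": [0,0,4],"angular": [0,0,0]},
  {"hand": 1,"translation": [0,0,0],"angular": [0,0,0]},
  {"hand": 1,"translation": [0,0,0],"angular": [0,0,0]},
])

```text
time: 4.85
eef_pos: [496.0, 113.7, 248.7]
orientation: [179.4, 0.0, 101.4]
ft_force: [0.1, -0.3, -1.2]
grip_width: 0.1
finger_force: 0.0
```

```bash
python3 - <<'E'
from h import *
a=viewer.get_image('top');b=viewer.get_image('scene');w=viewer.get_image('wrist');cv2.imwrite('pics/t1.png',a);cv2.imwrite('pics/s1.png',b);cv2.imwrite('pics/w1.png',w)
f=lambda i,x,y,w,h,s:cv2.resize(i[y:y+h,x:x+w],(w*s,h*s),interpolation=cv2.INTER_CUBIC)
m=np.zeros((600,800,3),np.uint8)
m[:300,:400]=f(a,205,165,100,75,4);m[300:,:400]=f(b,250,165,100,75,4);m[:300,400:]=cv2.resize(w,(400,300))
cv2.imwrite('pics/crop2.png',m);s=robot.observe();print(s['eef_pos'],s['time'])
E
```

```text
[493.19349154 113.28371053 242.65402018] 5.0
```

View pics/crop2.png

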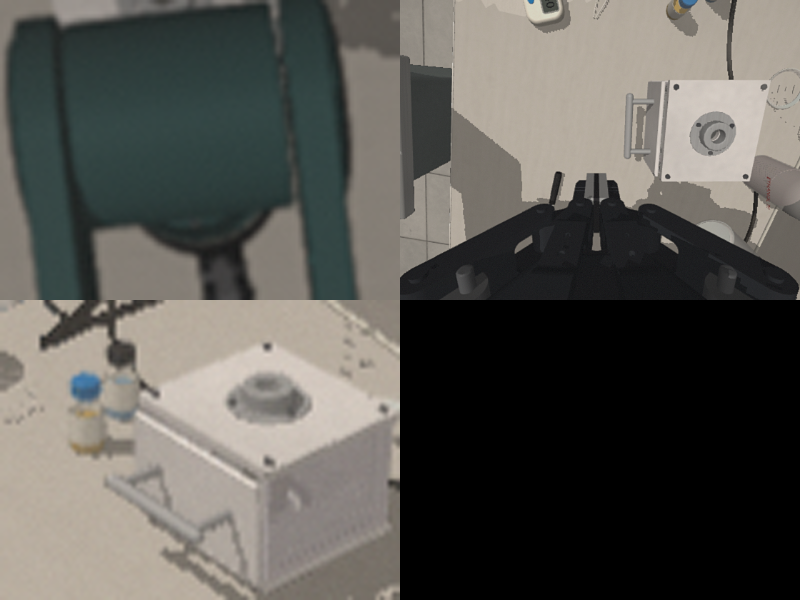

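The drawer front now sits flush with the chamber. In the wrist picture the bar is at about (321,176) and the mouth at about (442,187). I'll measure the bar-to-bore distance.

```bash
python3 - <<'E'
from h import *
c=cam('wrist');w=cv2.imread('pics/w1.png')
g=lambda x,y:np.array([(x-400)*1.4,y*1.4])
sc=[onz(c,g(*p),105) for p in((676,87),(764,87),(745,176),(661,176))];o=np.mean(sc,0);print(np.round(sc,1),o)
print('bore',onz(c,g(716,134),120))
e=[onz(c,g(629,97),65),onz(c,g(629,156),65)];m=(e[0]+e[1])/2;print('bar',e,m,(o-m)@[.98,.199,0])
x,y,W,H=300,100,200,150
cv2.imwrite('pics/crop3.png',cv2.resize(w[y:y+H,x:x+W],None,fx=4,fy=4,interpolation=cv2.INTER_CUBIC))
E
```

```text
[[577.1 196.2 105. ]
 [683.6 217.5 105. ]
 [706.1 100.4 105. ]
 [592.1  77.4 105. ]] [639.70102595 147.87598351 105.        ]
bore [637.23755273 151.05442932 120.        ]
bar [array([529.18775619, 171.51494317,  65.        ]), array([550.37364512,  84.8570441 ,  65.        ])] [539.78070065 128.18599363  65.        ] 101.84022677624016
```

View pics/crop3.png

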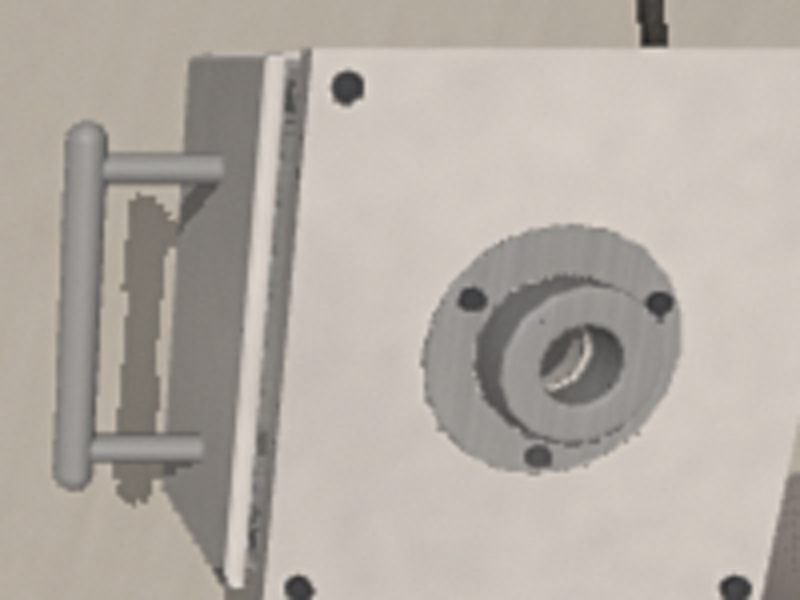

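The bar is about 102 mm in front of the bore axis against a nominal 104, so the drawer is home. Next I move over the rack, standing off so the wrist camera sees the probe.

Emit:
drive_tool([
  {"hand": 1,"translation": [0,-3.6,0],"angular": [0,0,0.0045]},
  {"hand": 1,"translation": [0,-3.6,0],"angular": [0,0,0.0045]},
  {"hand": 1,"translation": [0,-3.6,0],"angular": [0,0,0.0045]},
  {"hand": 1,"translation": [0,-3.6,0],"angular": [0,0,0.0045]},
  {"hand": 1,"translation": [0,-3.6,0],"angular": [0,0,0.0045]},
  {"hand": 1,"translation": [0,-3.6,0],"angular": [0,0,0.0045]},
  {"hand": 1,"translation": [0,-3.6,0],"angular": [0,0,0.0045]},
  {"hand": 1,"translation": [0,-3.6,0],"angular": [0,0,0.0045]},
  {"hand": 1,"translation": [0,-3.6,0],"angular": [0,0,0.0045]},
  {"hand": 1,"translation": [0,-3.6,0],"angular": [0,0,0.0045]},
  {"hand": 1,"translation": [0,0,0],"angular": [0,0,0]},
  {"hand": 1,"translation": [0,0,0],"angular": [0,0,0]},
  {"hand": 1,"translation": [0,0,0],"angular": [0,0,0]},
])

```text
time: 6.08
eef_pos: [493.1, -246.2, 242.3]
orientation: [-179.9, -0.2, 104.0]
ft_force: [-0.6, -0.4, 1.1]
grip_width: -0.2
finger_force: 0.0
```

```bash
python3 - <<'E'
from h import *
s=robot.observe();w=viewer.get_image('wrist');cv2.imwrite('pics/w2.png',w)
c=cam('wrist');np.savez('w2.npz',K=c[0],R=c[1],t=c[2]);print(s['eef_pos'],s['orientation'],proj(c,[478,-200,166]),proj(c,[478,-200,112]))
x,y=np.clip(proj(c,[478,-200,130]).astype(int)-[100,75],0,[360,270]);print(x,y)
m=cv2.resize(w[y:y+150,x:x+200],None,fx=4,fy=4,interpolation=cv2.INTER_CUBIC);cv2.imwrite('pics/crop4.png',m)
E
```

```text
[ 493.09141594 -246.17845033  242.30537563] [-179.88303079   -0.1847991   103.95600924] [268.98313312 148.287797  ] [270.20519108 141.92892848]
169 68
```

View pics/crop4.png

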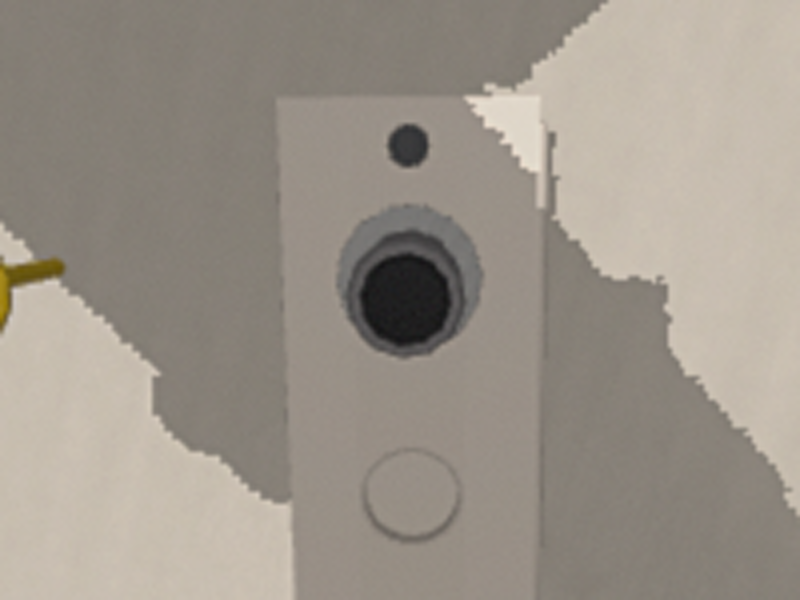

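The crop shows the probe from above: black cap at (405,300), i.e. full picture (269.9,142.6), its flange at (411,277), and the empty middle hole at (411,495). There is ample clearance either side.

```bash
python3 - <<'E'
from h import *
d=np.load('w2.npz');c=(d['K'],d['R'],d['t']);f=lambda U,V:(169+(U+.5)/4-.5,68+(V+.5)/4-.5)
for n,p,z in(('cap',(405,300),166),('flange',(411,277),112),('hole',(411,495),108),('edgeL',(285,300),108),('edgeR',(543,300),108)): print(n,onz(c,f(*p),z).round(1))
c=cam('wrist');s=robot.observe();print(s['eef_pos'],s['orientation'])
E
```

```text
cap [ 477.7 -196.   166. ]
flange [ 478.  -195.5  112. ]
hole [ 489.9 -244.1  108. ]
edgeL [ 451.9 -207.5  108. ]
edgeR [ 507.7 -193.6  108. ]
[ 493.31893258 -245.68751113  242.92613864] [-1.79921260e+02 -1.33640933e-01  1.04022609e+02]
```

Emit:
drive_tool([
  {"hand": 0.3,"translation": [-0.78,2.45,0],"angular": [0,0,0]},
  {"hand": 0.3,"translation": [-0.77,2.42,0],"angular": [0,0,0]},
  {"hand": 0.3,"translation": [0,0,0],"angular": [0,0,0]},
  {"hand": 0.3,"translation": [0,0,0],"angular": [0,0,0]},
  {"hand": 0.3,"translation": [0,0,0],"angular": [0,0,0]},
  {"hand": 0.3,"translation": [0,0,0],"angular": [0,0,0]},
])

```text
time: 6.63
eef_pos: [478.3, -197.9, 244.3]
orientation: [180.0, 0.0, 104.0]
ft_force: [0.8, -0.9, -0.1]
grip_width: 59.7
finger_force: 0.0
```

Emit:
drive_tool([
  {"hand": 0.3,"translation": [0,0,-2.5],"angular": [0,0,0]},
  {"hand": 0.3,"translation": [0,0,-2.5],"angular": [0,0,0]},
  {"hand": 0.3,"translation": [0,0,-2.5],"angular": [0,0,0]},
  {"hand": 0.3,"translation": [0,0,-2.5],"angular": [0,0,0]},
  {"hand": 0.3,"translation": [0,0,-1.4],"angular": [0,0,0]},
  {"hand": 0.3,"translation": [0,0,-0.7],"angular": [0,0,0]},
  {"hand": 0.3,"translation": [0,0,0],"angular": [0,0,0]},
  {"hand": 0.3,"translation": [0,0,0],"angular": [0,0,0]},
])

```text
time: 7.3
eef_pos: [478.4, -198.5, 123.7]
orientation: [180.0, 0.0, 104.0]
ft_force: [-0.3, 0.3, 1.0]
grip_width: 60.0
finger_force: 0.0
```

Emit:
drive_tool([
  {"hand": 1,"translation": [0,0,0],"angular": [0,0,0]},
  {"hand": 1,"translation": [0,0,0],"angular": [0,0,0]},
  {"hand": 1,"translation": [0,0,0],"angular": [0,0,0]},
  {"hand": 1,"translation": [0,0,0],"angular": [0,0,0]},
  {"hand": 1,"translation": [0,0,0],"angular": [0,0,0]},
  {"hand": 1,"translation": [0,0,0],"angular": [0,0,0]},
  {"hand": 1,"translation": [0,0,0],"angular": [0,0,0]},
  {"hand": 1,"translation": [0,0,0],"angular": [0,0,0]},
  {"hand": 1,"translation": [0,0,0],"angular": [0,0,0]},
  {"hand": 1,"translation": [0,0,0],"angular": [0,0,0]},
], squeeze=50)

```text
time: 8.13
eef_pos: [478.8, -198.5, 124.9]
orientation: [179.9, 0.1, 104.0]
ft_force: [0.1, -0.1, 5.9]
grip_width: 21.0
finger_force: 48.8
```

Emit:
drive_tool([
  {"hand": 1,"translation": [0,0,0.5],"angular": [0,0,0]},
  {"hand": 1,"translation": [0,0,1],"angular": [0,0,0]},
  {"hand": 1,"translation": [0,0,1.5],"angular": [0,0,0]},
  {"hand": 1,"translation": [0,0,2],"angular": [0,0,0]},
  {"hand": 1,"translation": [0,0,2],"angular": [0,0,0]},
  {"hand": 1,"translation": [0,0,2],"angular": [0,0,0]},
  {"hand": 1,"translation": [0,0,2],"angular": [0,0,0]},
  {"hand": 1,"translation": [0,0,2],"angular": [0,0,0]},
  {"hand": 1,"translation": [0,0,1.5],"angular": [0,0,0]},
  {"hand": 1,"translation": [0,0,0.5],"angular": [0,0,0]},
  {"hand": 1,"translation": [0,0,0],"angular": [0,0,0]},
  {"hand": 1,"translation": [0,0,0],"angular": [0,0,0]},
])

```text
time: 9.13
eef_pos: [477.9, -197.9, 272.7]
orientation: [-180.0, -0.0, 104.0]
ft_force: [-0.4, 0.7, -2.0]
grip_width: 21.5
finger_force: 48.9
```

Emit:
drive_tool([
  {"hand": 1,"translation": [0.5,1,0],"angular": [0,0,0]},
  {"hand": 1,"translation": [1,2.1,0],"angular": [0,0,0]},
  {"hand": 1,"translation": [1.2,2.55,0],"angular": [0,0,0]},
  {"hand": 1,"translation": [1.2,2.55,0],"angular": [0,0,0]},
  {"hand": 1,"translation": [1.2,2.55,0],"angular": [0,0,0]},
  {"hand": 1,"translation": [1.2,2.55,0],"angular": [0,0,0]},
  {"hand": 1,"translation": [1.2,2.55,0],"angular": [0,0,0]},
  {"hand": 1,"translation": [1.2,2.55,0],"angular": [0,0,0]},
  {"hand": 1,"translation": [1.2,2.55,0],"angular": [0,0,0]},
  {"hand": 1,"translation": [1.2,2.55,0],"angular": [0,0,0]},
  {"hand": 1,"translation": [1.2,2.55,0],"angular": [0,0,0]},
  {"hand": 1,"translation": [1.2,2.55,0],"angular": [0,0,0]},
  {"hand": 1,"translation": [1.2,2.55,0],"angular": [0,0,0]},
  {"hand": 1,"translation": [1.1,2.35,0],"angular": [0,0,0]},
  {"hand": 1,"translation": [0.5,1,0],"angular": [0,0,0]},
  {"hand": 1,"translation": [0,0,0],"angular": [0,0,0]},
  {"hand": 1,"translation": [0,0,0],"angular": [0,0,0]},
  {"hand": 1,"translation": [0,0,0],"angular": [0,0,0]},
])

```text
time: 10.63
eef_pos: [640.6, 146.1, 272.8]
orientation: [-179.9, 0.0, 103.9]
ft_force: [0.5, 0.5, -1.1]
grip_width: 20.6
finger_force: 49.0
```

Emit:
drive_tool([
  {"hand": 1,"translation": [0,0,-0.9],"angular": [0,0,0]},
  {"hand": 1,"translation": [0,0,-0.9],"angular": [0,0,0]},
  {"hand": 1,"translation": [0,0,0],"angular": [0,0,0]},
  {"hand": 1,"translation": [0,0,0],"angular": [0,0,0]},
  {"hand": 1,"translation": [0,0,0],"angular": [0,0,0]},
])

```text
time: 11.05
eef_pos: [640.9, 146.4, 255.1]
orientation: [-180.0, -0.0, 103.9]
ft_force: [-1.0, 0.1, -0.5]
grip_width: 20.5
finger_force: 49.0
```

```bash
python3 - <<'E'
from h import *
s=robot.observe();w=viewer.get_image('wrist');c=cam('wrist');b=viewer.get_image('scene');s=robot.observe();cv2.imwrite('pics/w3.png',w);cv2.imwrite('pics/s3.png',b)
np.savez('w3.npz',K=c[0],R=c[1],t=c[2]);print(s['time'],s['eef_pos'],s['orientation'])
e=s['eef_pos'];q=proj(c,[*e[:2],e[2]-107]);r=proj(c,[641,147.5,120]);cs=cam('scene');rs=proj(cs,[642,146.5,130]);print(q,r,rs)
m=np.zeros((600,800,3),np.uint8)
x,y=np.clip((r-[50,75]).astype(int),0,[460,270]);X,Y=(rs-[40,60]).astype(int);print(x,y,X,Y)
m[:,:400]=cv2.resize(w[y:y+150,x:x+100],(400,600),interpolation=cv2.INTER_CUBIC);m[:,400:]=cv2.resize(b[Y:Y+120,X:X+80],(400,600),interpolation=cv2.INTER_CUBIC)
cv2.imwrite('pics/crop5.png',m)
E
```

```text
11.15 [641.19461574 146.75632714 255.81468771] [1.79950552e+02 5.78515280e-03 1.03961222e+02]
[274.49032549 201.59318444] [274.50851235 192.40548946] [316.37493323 181.59311313]
224 117 276 121
```

View pics/crop5.png

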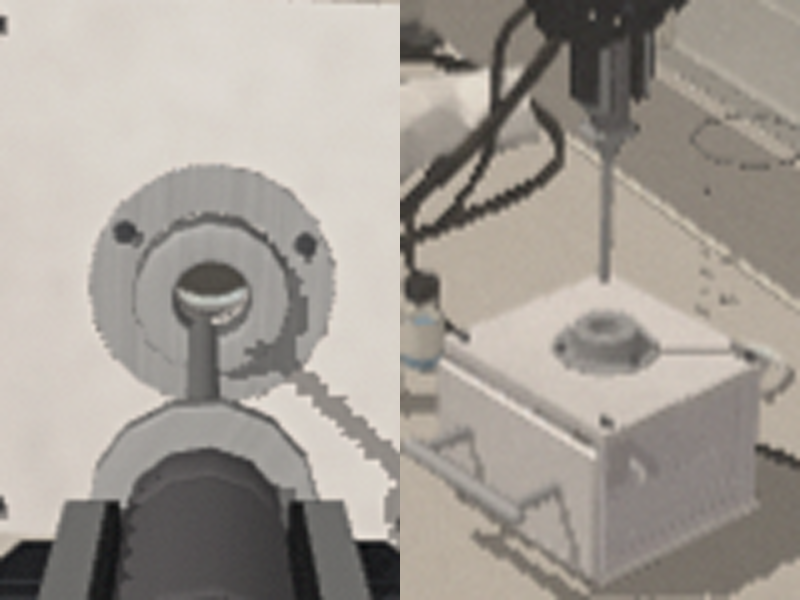

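The wrist crop shows the bore centred near crop (212,297) and the stem's lower end near (204,318). The flange arc has its top near (202,400). The scene crop shows the stem upright above the bushing. I'll refine this with circle fits on edge points.

```bash
cat > fit.py <<'E'
from h import *
from scipy.optimize import least_squares
def edges(g,c,ctr,z,r,angs,tol=3.5,sign=0):
    # edge points near the projected circle: strongest radial gradient along each ray, refit
    ctr=np.array(ctr,float)
    for _ in range(4):
        pts=[]
        for a in np.radians(angs):
            rr=np.arange(r-tol,r+tol,.1);P=np.array([proj(c,[ctr[0]+q*np.cos(a),ctr[1]+q*np.sin(a),z]) for q in rr],np.float32)
            v=cv2.remap(g,P[None,:,0],P[None,:,1],cv2.INTER_CUBIC)[0].astype(float);d=np.gradient(cv2.GaussianBlur(v[None],(0,0),4)[0])
            d=d if sign>0 else -d if sign<0 else abs(d);k=d[5:-5].argmax()+5
            pts.append(onz(c,P[k],z)[:2])
        pts=np.array(pts);s=least_squares(lambda p:np.linalg.norm(pts-p,axis=1)-r,ctr,loss='soft_l1',f_scale=.3);ctr=s.x
    return ctr,np.median(abs(s.fun))
E
python3 - <<'E'
from fit import *
d=np.load('w3.npz');c=(d['K'],d['R'],d['t']);g=cv2.cvtColor(cv2.imread('pics/w3.png'),cv2.COLOR_BGR2GRAY).astype(np.float32)
f=lambda U,V:(224+(U+.5)/4-.5,117+(V+.5)/4-.5)
b0=onz(c,f(212,297),120)[:2];print('b0',b0)
A=np.arange(104-90,104+91,6)
print('bore',edges(g,c,b0,120,9,A,2.5,1),'bush',edges(g,c,b0,120,18.5,A,2.5,-1),'roof flange30?')
e=np.array([641.2,146.75,255.8])
zf=e[2]-107+92
print('flange',edges(g,c,e[:2],zf,16,np.arange(104-50,104+51,4),3,0),edges(g,c,e[:2],zf-2,16,np.arange(104-50,104+51,4),3,0))
# stem columns
for V in(325,335,350,365,380):
    y=f(0,V)[1];xs=np.arange(262,288,.1);v=cv2.remap(g,xs[None].astype(np.float32),np.full((1,len(xs)),y,np.float32),cv2.INTER_CUBIC)[0]
    print(V,round(y,1),np.round(v[::10]).astype(int))
x=f(204,0)[0];ys=np.arange(190,216,.5);print(np.round(cv2.remap(g,np.full((1,len(ys)),x,np.float32),ys[None].astype(np.float32),cv2.INTER_CUBIC)[0]).astype(int))
for a in(0,3):  # predicted near edge of tip
    u=np.array([np.cos(np.radians(104)),np.sin(np.radians(104))])*a;print(proj(c,[*(e[:2]+u),e[2]-107]))
print([proj(c,[*e[:2],e[2]-107+h]) for h in(0,20,40)])
E
```

```text
b0 [642.56479424 149.40488727]
bore (array([642.51726013, 149.04205678]), np.float64(0.10956127069956167)) bush (array([642.78039687, 147.99294936]), np.float64(0.31100115787904414)) roof flange30?
flange (array([640.76656974, 148.4783721 ]), np.float64(0.20840016520775784)) (array([640.91658203, 147.86426026]), np.float64(0.28992927862636186))
325 197.9 [159 159 159 158 160 163 156 128  94  83 105 113 106  98  89 105 115 113
 114 106 108 115 150 165 164 155]
335 200.4 [160 158 158 157 161 161 158 163 161 115 108 108 107 100  89  79 107 134
 140 168 171 176 167 159 158 156]
350 204.1 [140 145 152 156 158 160 156 160 158 115 107 109 105  98  87  77 116 161
 162 158 159 161 156 113 100 102]
365 207.9 [158 156 157 157 153 151 154 150 136 111 109 108 106 100  89  82 114 157
 159 156 155 149 123 123 107 104]
380 211.6 [155 157 155 156 155 154 154 158 143 113 109 108 105  99  89  78  96 158
 160 143 141 144 144 145 158 159]
[ 93 127 163 185 187 173 148 132 119 103  95  96 102 102 100 100 102 103
 103 104 104 104 103 103 102 101 101 101 101 102 102 103 103 102 101 102
 103 102 101 102 102 102 101 102 103 103 103 102 102 102 101  96]
[274.49472424 201.59691067]
[274.48839913 198.17352495]
[array([274.49472424, 201.59691067]), array([274.47088417, 208.55530329]), array([274.4429081 , 216.72090267])]
```

In the wrist frame the probe lies about 2.5 mm along tool x from the TCP, which agrees with the pre-grasp measurement. The bore is about (+2.0,-0.4) mm from the probe. I'll correct that, lower to just above the mouth and check again.

Emit:
drive_tool([
  {"hand": 1,"translation": [0.1,-0.02,-0.3],"angular": [0,0,0]},
  {"hand": 1,"translation": [0.1,-0.02,-0.5],"angular": [0,0,0]},
  {"hand": 1,"translation": [0,0,-0.5],"angular": [0,0,0]},
  {"hand": 1,"translation": [0,0,-0.5],"angular": [0,0,0]},
  {"hand": 1,"translation": [0,0,-0.4],"angular": [0,0,0]},
  {"hand": 1,"translation": [0,0,0],"angular": [0,0,0]},
  {"hand": 1,"translation": [0,0,0],"angular": [0,0,0]},
  {"hand": 1,"translation": [0,0,0],"angular": [0,0,0]},
])

```text
time: 11.82
eef_pos: [643.1, 146.6, 233.4]
orientation: [180.0, 0.0, 104.0]
ft_force: [-0.2, 0.7, -1.7]
grip_width: 20.8
finger_force: 49.0
```

```bash
python3 - <<'E'
from fit import *
w=viewer.get_image('wrist');c=cam('wrist');b=viewer.get_image('scene');s=robot.observe();cv2.imwrite('pics/w4.png',w)
np.savez('w4.npz',K=c[0],R=c[1],t=c[2]);e=s['eef_pos'];print(s['time'],e,s['orientation'])
g=cv2.cvtColor(w,cv2.COLOR_BGR2GRAY).astype(np.float32)
print('bore',edges(g,c,[642.6,148.7],120,9,np.arange(34,175,5),2.5,1),'bush',edges(g,c,[642.6,148.7],120,18.5,np.arange(14,195,5),2.5,-1))
r=proj(c,[642.5,149,120]);rs=proj(cam('scene'),[642,146.5,130])
x,y=(r-[25,37]).astype(int);X,Y=(rs-[26,40]).astype(int);print(r,x,y,X,Y)
m=np.hstack([cv2.resize(w[y:y+75,x:x+50],(400,600),interpolation=cv2.INTER_CUBIC),cv2.resize(b[Y:Y+75,X:X+50],(400,600),interpolation=cv2.INTER_CUBIC)])
cv2.imwrite('pics/crop6.png',m)
E
```

```text
11.9167 [643.25289465 146.58815919 233.84863437] [1.79946525e+02 4.38227402e-03 1.03978608e+02]
bore (array([642.39869325, 148.98484091]), np.float64(0.10270124559606586)) bush (array([642.63248478, 147.85419805]), np.float64(0.20853089216329934))
[274.12837851 196.74219541] 249 159 290 141
```

View pics/crop6.png

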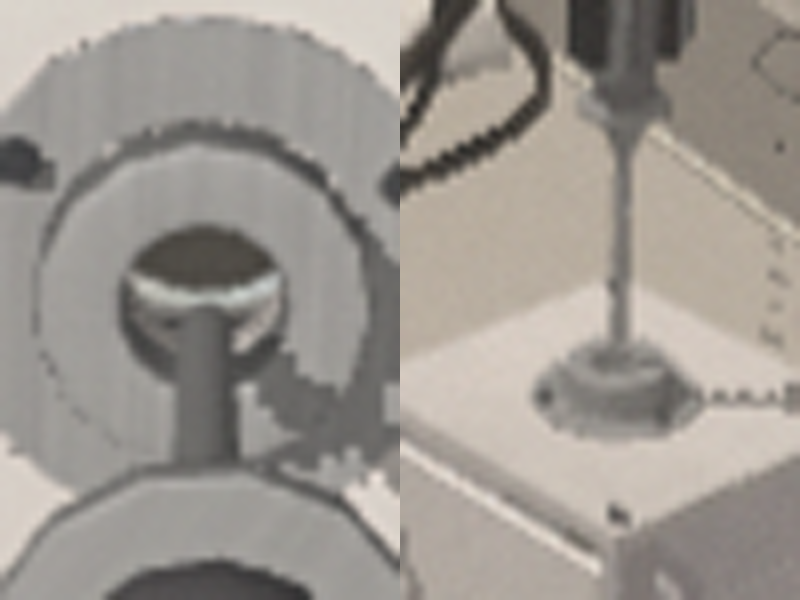

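The stem is laterally centred: tip x≈205 against bore centre 204 in the crop. Along the view it is within about 1 mm once the tip's height is allowed for. In the scene crop it also sits over the bore. I'll add a small +0.4 mm y correction and lower halfway.

Emit:
drive_tool([
  {"hand": 1,"translation": [-0.02,0.04,-0.2],"angular": [0,0,0]},
  {"hand": 1,"translation": [0,0,-0.4],"angular": [0,0,0]},
  {"hand": 1,"translation": [0,0,-0.4],"angular": [0,0,0]},
  {"hand": 1,"translation": [0,0,-0.4],"angular": [0,0,0]},
  {"hand": 1,"translation": [0,0,-0.4],"angular": [0,0,0]},
  {"hand": 1,"translation": [0,0,-0.4],"angular": [0,0,0]},
  {"hand": 1,"translation": [0,0,-0.2],"angular": [0,0,0]},
  {"hand": 1,"translation": [0,0,0],"angular": [0,0,0]},
  {"hand": 1,"translation": [0,0,0],"angular": [0,0,0]},
])

```text
time: 12.67
eef_pos: [642.8, 146.9, 209.1]
orientation: [-180.0, -0.0, 104.0]
ft_force: [-0.2, 0.9, -0.3]
grip_width: 21.1
finger_force: 49.0
```

```bash
python3 - <<'E'
from fit import *
w=viewer.get_image('wrist');c=cam('wrist');b=viewer.get_image('scene');s=robot.observe()
e=s['eef_pos'];print(s['time'],e,s['orientation'],s['ft_force'])
r=proj(c,[642.5,148.5,120]);rs=proj(cam('scene'),[642,146.5,130]);x,y=(r-[25,37]).astype(int);X,Y=(rs-[26,40]).astype(int)
print(r,x,y)
m=np.hstack([cv2.resize(w[y:y+75,x:x+50],(400,600),interpolation=cv2.INTER_CUBIC),cv2.resize(b[Y:Y+75,X:X+50],(400,600),interpolation=cv2.INTER_CUBIC)])
cv2.imwrite('pics/crop7.png',m)
E
```

```text
12.7667 [643.03467697 147.02261461 209.66829363] [1.79959631e+02 3.73653041e-03 1.03983708e+02] [-0.41122438 -1.13862615 -1.3002692 ]
[274.1786209  205.74058123] 249 168
```

View pics/crop7.png

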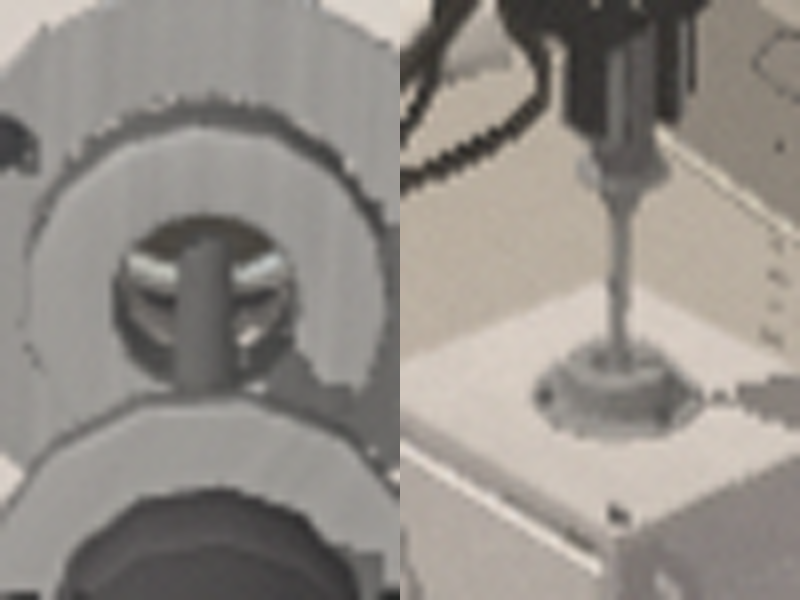

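The stem is inside the bore and laterally centred (203 against 206). I'll check the view direction numerically.

```bash
python3 - <<'E'
from fit import *
w=viewer.get_image('wrist');c=cam('wrist');e=np.array(robot.observe()['eef_pos']);g=cv2.cvtColor(w,cv2.COLOR_BGR2GRAY).astype(np.float32)
u=np.array([-.242,.970]);v=np.array([.970,.242])
ys=np.arange(192,206,.5);print(ys[0],np.round(cv2.remap(g,np.full((1,len(ys)),274.1,np.float32),ys[None].astype(np.float32),cv2.INTER_CUBIC)[0]).astype(int))
for k in(0,1,2,3,4): print(k,proj(c,[*(e[:2]+(k+3)*u),e[2]-107]).round(2))
for sg,r,t in((1,9,2),(-1,18.5,2)):
    q,res=edges(g,c,[642.5,148.5],120,r,np.r_[20:90:5,120:190:5],t,sg);print(r,q,res,'rel TCP u,v',(q-e[:2])@u,(q-e[:2])@v)
for zz in(90,94): 
    q,res=edges(g,c,e[:2]+2*u,e[2]-107+zz,16,np.arange(54,155,4),3,0);print('flange',zz,(q-e[:2])@u,(q-e[:2])@v,res)
E
```

```text
192.0 [149 149 144 134 118  95  76  69  72  75  82  94 105 107 104 103 101 102
 102 103 102 101 100 101 102 103 102 102]
0 [274.24 198.21]
1 [274.24 197.07]
2 [274.23 195.92]
3 [274.23 194.77]
4 [274.23 193.62]
9 [642.38396023 149.17449979] 0.28816783943159585 rel TCP u,v 2.2857456872962425 -0.13081646022585355
18.5 [642.58243976 147.77051633] 0.24970317998999647 rel TCP u,v 0.8758496799285611 -0.27805530893261915
flange 90 0.27100925319066616 0.2315196676346095 0.10710014233922394
flange 94 1.596515837901681 0.2473551781911418 0.10110034210359675
```

The probe is about 0.8 mm off along tool x. I'll correct that and lower another 36 mm, to a tip about 53 mm below the mouth.

Emit:
drive_tool([
  {"hand": 1,"translation": [-0.02,0.07,0],"angular": [0,0,0]},
  {"hand": 1,"translation": [0,0,-0.2],"angular": [0,0,0]},
  {"hand": 1,"translation": [0,0,-0.4],"angular": [0,0,0]},
  {"hand": 1,"translation": [0,0,-0.4],"angular": [0,0,0]},
  {"hand": 1,"translation": [0,0,-0.4],"angular": [0,0,0]},
  {"hand": 1,"translation": [0,0,-0.4],"angular": [0,0,0]},
  {"hand": 1,"translation": [0,0,-0.4],"angular": [0,0,0]},
  {"hand": 1,"translation": [0,0,-0.4],"angular": [0,0,0]},
  {"hand": 1,"translation": [0,0,-0.4],"angular": [0,0,0]},
  {"hand": 1,"translation": [0,0,-0.4],"angular": [0,0,0]},
  {"hand": 1,"translation": [0,0,-0.2],"angular": [0,0,0]},
  {"hand": 1,"translation": [0,0,0],"angular": [0,0,0]},
  {"hand": 1,"translation": [0,0,0],"angular": [0,0,0]},
  {"hand": 1,"translation": [0,0,0],"angular": [0,0,0]},
  {"hand": 1,"translation": [0,0,0],"angular": [0,0,0]},
])

```text
time: 14.07
eef_pos: [642.9, 147.7, 173.8]
orientation: [179.9, 0.0, 104.0]
ft_force: [0.2, 0.2, -1.5]
grip_width: 20.6
finger_force: 49.0
```

```bash
python3 - <<'E'
from h import *
w=viewer.get_image('wrist');c=cam('wrist');b=viewer.get_image('scene');s=robot.observe()
print(s['time'],s['eef_pos'],s['orientation'],s['ft_force'],s['finger_force'],max(abs(np.array(s['qd']))))
r=proj(c,[642.5,148.5,120]);rs=proj(cam('scene'),[642,146.5,130]);x,y=(r-[25,37]).astype(int);X,Y=(rs-[26,40]).astype(int)
m=np.hstack([cv2.resize(w[y:y+75,x:x+50],(400,600),interpolation=cv2.INTER_CUBIC),cv2.resize(b[Y:Y+75,X:X+50],(400,600),interpolation=cv2.INTER_CUBIC)])
cv2.imwrite('pics/crop8.png',m)
E
```

```text
14.1667 [642.8641763  147.6660132  173.75583502] [1.79952674e+02 7.15376313e-03 1.03978436e+02] [-0.45047496  0.61869971 -1.04837833] 49.02090668678284 0.07253489915864167
```

View pics/crop8.png

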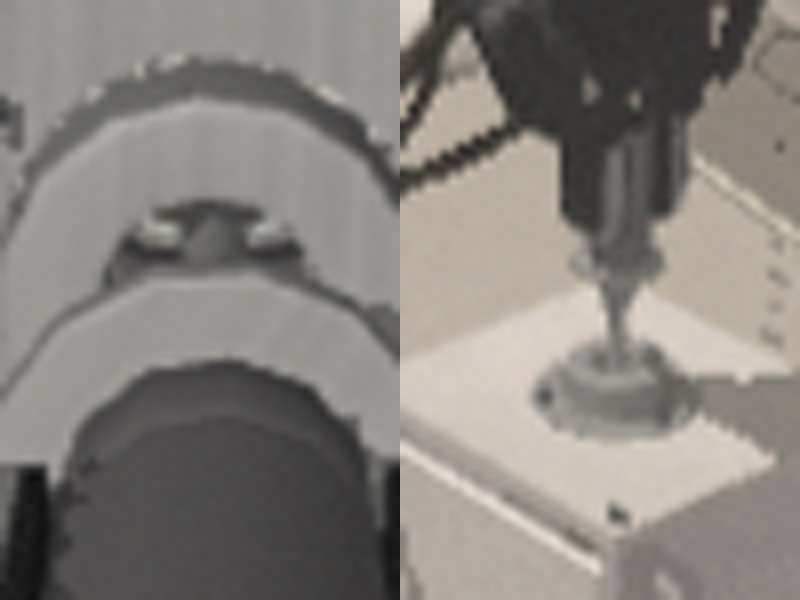

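The stem stands down through the bore, with its tip at (210,215) centred between the bore sides in the wrist crop and the stem upright in the scene crop. No contact force shows, so I'm handing in.

```bash
python3 -c "
from station import robot
print(robot.job_done())"
```

```text
the job is handed in; nothing more can be done
None
```

I handed the job in at about 14 s. The drawer is home, and the probe is held still and upright in the bore, its tip an estimated 53 mm below the mouth with no contact force seen. The interface gave no verdict.

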